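# Wedge the spindle rack's sprung keeper open and take the spindle out

### The arm

A 6-joint arm with a two-finger parallel gripper is mounted at the origin on the work surface. World frame = base frame: x ahead of the robot, y to its left, z up, the work surface at z = 0. Lengths are in m, angles in rad, forces in N, time in s.
With the tool pointing down it reaches from about 0.2 to 0.875 m from the base axis. Payload 3.4 kg.
Tool frame: the origin (TCP) lies on the centre line of the jaws, within the pads' length; the fingertips stand nose_length ahead of it and the grasp point (between the pads) lies 8 mm behind it (nose_length is the distance from the TCP to the fingertips, in m); z points along the fingers, y is the line along which they close (so a half turn about z gives the same grasp; the last joint's range is limited). The gripper opens to 94 mm and grips with 3 to 60 N. Pads are 16 mm wide; open, the fingers measure 119 mm over their backs; the gripper's body (75 mm by 177 mm) begins 78 mm behind the grasp point.
Start: joints at [1.044, 0.276, 1.505, -0, 1.361, -0.121], TCP at [0.227, 0.528, 0.216] pointing down, gripper open.
Joint ranges: [-2.89, 2.89], [-0.75, 2.08], [0.22, 2.7], [-1.18, 4.32], [0.11, 2.71], [-2.7, 2.7]. Speed limits (rad/s): [2.57, 2.57, 3.14, 3.14, 3.14, 3.14].

### API

Orientations are given as a rotation vector (axis times angle).
In Python, from workcell import * gives the robot as it stands. The module is installed in compiled form; this text tells all that it offers.
- The arm moves only by the tool servo_tool, never from a script. Its arguments are lists of equal length, an entry for each row: "slide": the shift along the tool's x, y, z in mm, a list of three; "rot": the turn, a rotation vector about the tool's x, y, z in rad, a list of three; "fingers": the opening, from 0 (shut) to 1 (fully open). In form: {"slide": [[tx, ty, tz], ...], "rot": [[ax, ay, az], ...], "fingers": [fingers, ...]}. A call has 1 to 12 rows; each row shifts and turns the commanded pose from where the row before left it, along the tool's axes as they then stand; what a row does not reach is not made up. A row lasts 1/12 s, in which the tool goes at most 41.7 mm and 7.16 degrees, less where a joint would pass 70% of its speed; a pose out of reach is approached as far as the arm can. A call with a gripper value outside its range is refused whole. The fingers move at their own pace and stop on an object; "newtons" is the grip in N (left out, the last holds). Time passes only in rows, so rows that do not move let the fingers close. It gives the time, the measured TCP pose, the force, the opening and the grip force at its end, in the units of the state.
- read_state(): the state, without advancing time (a new reading comes with each control period).
- snapshot(name): name is "scene" or "top" or "wrist"; returns the picture (420x560x3 uint8, red, green, blue); there is no depth.
- calibration(name): a dict with "vertical_fov" (degrees; the focal length in pixels is half the picture's height over the tangent of half this angle, whatever the lens; pixels are square), "cx", "cy" (the principal point, pixels), "R" (3x3) and "t" (3): a world point X has camera coordinates R X + t. Camera axes: x right, y down, z forward; pixel columns grow to the right and rows downward; lengths in m; the calibration is good to about 2 mm. The wrist camera is an equidistant fisheye: a pixel r from the principal point sees the ray r / f radians off the axis. A picture is of the moment at which its call begins: read the wrist's pose just before it. calibration takes no time and is no camera call; for the wrist camera it gives the pose at the moment of the call.
- close_job(): hands the job in; it is judged then, once.
The state is a dict: "clock": time; "joint_pos": joint angles; "qd": joint speeds; "joint_torque": joint torques, N m; "eef_pos": TCP position; "tcp_rot": TCP orientation; "contact_force": force on the tool from outside, world axes, zero at the start; "wrist_torque": the same for the moment, N m; "opening": finger opening in m; "gripper_force": force on a finger pad.
Only numpy, scipy, OpenCV 4.12 (cv2) and the standard library are available. Lean on these libraries where they do the work, as an engineer would, in place of code of your own. Each camera call takes 0.05 s, during which the arm holds its last target. There are 200 camera calls.

### The job

The tapered polishing spindle on the rack is trapped under the tongue of a spring-loaded keeper. Push the wooden wedge, thin end first, fully home between the rack's block and the keeper's roller and let go, so that the wedge alone holds the keeper back; then lift the spindle out, stand it gently upright in the aluminium tray, and leave the wedge where it is.

Things in the scene. Friction and masses are not known exactly. Their poses are not given: they have to be found in the camera images.
- wedge: Wooden wedge lying flat, 125 mm long (x, thin end +x), 34 high, 90 g. Flank y=-18 mm is straight; the other is at y=+18 from x=-62.5 to +2.5, then slopes in to y=-12 at the thin end (6 mm thick). Origin: underside, mid-length, middle of the 36 mm thickness. Grip across the 36 mm near the thick end (x about -42). A straight offcut and a thin slat of the same wood lie about: neither will do.
- rack: Fixed spindle rack, z up. Base plate 8 mm thick: its x -95 to +50, y -40 to +125 mm. Dark block on it: x -45 to +50, y -30 to +30, top z=48; its y=+30 face is one side of the gap, the sprung keeper stands on the other. Keeper's tongue, 22 mm wide at x=+20, z 59.5 to 64.5, reaches to y=12.5 over the spindle's flange. Spindle stands at x=+20, y=0, z=48 in a 5 mm high lip with 3 mm play.
- gap (a point): Mouth of the gap, on the base plate (z=8 mm): rack x=-35, y=+40 mm, axes as the rack's. Midway between the block's face (corner there rounded 8 mm) and the keeper's upright roller (16 mm diameter, z 10 to 44), which are 20 mm apart when closed. The wedge enters along +x, flat on the plate, straight flank to the block. Its thin end can be lowered in from above up to 20 mm past this point.
- home (a point): Where the wedge's origin lies when it is fully home, axes alike: rack x=-25, y=+48, z=+8 mm (on the base plate). The thin end is then at rack x=+37 and the full thickness at the roller; the thick end sticks out to x=-88, clear of block and keeper, which end at x=-45. The last 45 mm take a push of some 5 to 15 N. The keeper springs the wedge against the block if it went in a few mm off it.
- keeper (a joint): How far the keeper is pushed back along the rack's +y, in m: 0 closed (a spring holds it with about 4 N), end stop 0.030. The wedge fully home gives 0.016 (about 8 N); from 0.013 the tongue is clear of the spindle's flange. It springs shut when let go.
- spindle: Steel tapered spindle standing upright on the rack, about 220 g. Origin: centre of its underside, z along its axis. Flange 44 mm diameter, 10 mm thick at the bottom; round shank 18 mm diameter from z=10 to 60 mm (grip at about z=40); taper to a blunt 8 mm tip at z=82. A shorter one (62 mm high) stands loose on the bench: leave it.
- tray: Square shallow aluminium tray, 120 by 120 mm, fixed, walls 5 mm thick and 14 mm high, inner floor 5 mm above the bench. Origin: centre of its underside, z up.
Not all that is in view belongs to the job. What is shaped like the spindle but green, pink or yellow is not meant.

How it is judged:
On the way, in this order (a step that is already met when the one before it is completed fails the run):
1. the wedge, let go, holds the keeper back on its own while the spindle still stands on the rack (value of joint keeper above 0.013 m and x of wedge in the frame of rack between -0.045 and 0.03 m and y of wedge in the frame of rack between 0.04 and 0.058 m and contact force between the fingers and wedge below 0.1 N and contact force between the fingers and rack below 0.1 N and z of spindle in the frame of rack below 0.055 m and horizontal distance between spindle and rack below 0.03 m), for 0.2 s.
2. the spindle is lifted clear of the rack while the wedge holds the keeper back (value of joint keeper above 0.013 m and height (world z) of spindle above 0.07 m), for 0.05 s.
At the end, for the whole second after the job is handed in: The spindle stands still and upright (within about 6 degrees) on the tray's floor, and the wedge still sits in the gap of the rack (its origin at rack x -45 to +30 mm, y 40 to 58 mm, lying on the base plate), holding the keeper back by at least 13 mm (x of spindle in the frame of tray between -0.045 and 0.045 m and y of spindle in the frame of tray between -0.045 and 0.045 m and z of spindle in the frame of tray below 0.012 m and angle between spindle's own z axis and vertical below 0.1 rad and linear speed of spindle below 0.02 m/s and value of joint keeper above 0.013 m and x of wedge in the frame of rack between -0.045 and 0.03 m and y of wedge in the frame of rack between 0.04 and 0.058 m and z of wedge in the frame of rack below 0.02 m); the robot touches nothing.
It fails at once if the spindle is dropped or knocked flying (moves faster than 0.5 m/s out of the fingers) (contact force between the fingers and spindle below 0.05 N and linear speed of spindle above 0.5 m/s).
It also fails if it takes over 53 s, if anything falls off the work surface, if the arm or the gripper's body presses on something with over 40 N, if the wrist force passes 120 N, or if a joint passes its speed limit or range.

## Working session

There is one attempt and no reset: what is moved stays moved. The work goes in short steps, Python scripts to look and compute and a tool call to move; the robot and the scene stay as the last step left them, time stands still between calls to the robot, and variables do not carry over. Pictures are saved under pics/ and viewed, at most 13 in all, crops included, and the job is handed in when it is done.

Besides the shell and the picture viewer there is one more tool, called after "Request:" as a command line: name --argument value ..., lists and objects as JSON in quotes. servo_tool: Moves the arm, as the interface text tells. Its arguments: {"type":"object","properties":{"slide":{"type":"array"},"rot":{"type":"array"},"fingers":{"type":"array"},"newtons":{"type":"number"}},"required":["slide","rot","fingers"]}

```bash
mkdir -p pics
python3 - <<'E'
from workcell import *
import cv2
s=read_state();print({k:s[k] for k in("clock","eef_pos","tcp_rot","contact_force","opening")})
try: print(nose_length)
except Exception as e: print(e)
for n in("scene","top"):
    im=snapshot(n);cv2.imwrite(f"pics/{n}0.png",im[...,::-1]);c=calibration(n);print(n,c)
E
```

```text
{'clock': 0.0, 'eef_pos': array([0.2266846 , 0.52785724, 0.21564149]), 'tcp_rot': array([-6.32841840e-01, -3.07660652e+00,  2.58433235e-03]), 'contact_force': array([-1.05221773, -0.74200187, -0.96268058]), 'opening': 0.09403697178276184}
0.011
scene {'vertical_fov': 43.62862216837794, 'cx': 297.1231724365517, 'cy': 210.1647703946518, 'R': array([[ 0.22770181,  0.97360012,  0.01595927],
       [ 0.72638545, -0.1589235 , -0.66866098],
       [-0.6484721 ,  0.1638479 , -0.74339612]]), 't': array([-0.10659851, -0.39753292,  1.50911137])}
top {'vertical_fov': 42.20826371358275, 'cx': 281.74011349528945, 'cy': 206.83145150583618, 'R': array([[ 0.09747061, -0.9952379 , -0.0009979 ],
       [-0.96553663, -0.09431853, -0.24257583],
       [ 0.24132654,  0.02460753, -0.97013194]]), 't': array([-0.07842472,  0.58356522,  1.00440398])}
```

View pics/top0.png

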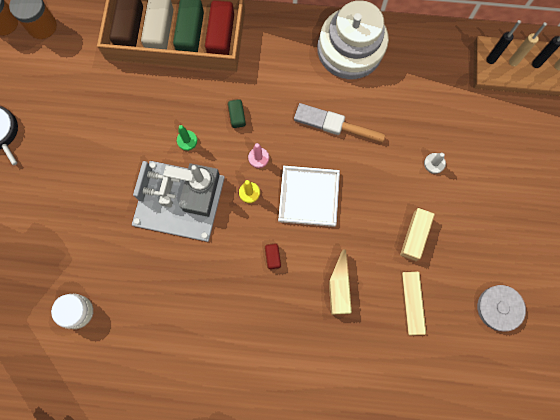

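View pics/scene0.png

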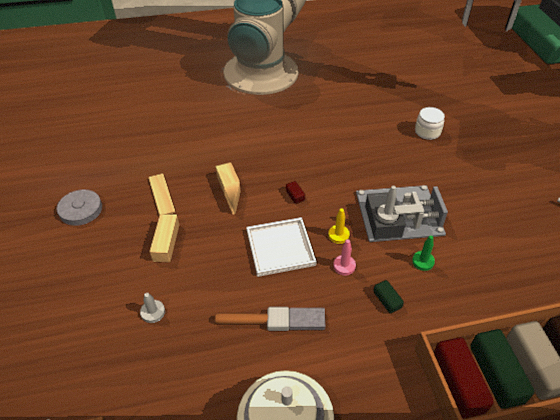

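Run:
```python
import cv2,numpy as np
t=cv2.imread("pics/top0.png");s=cv2.imread("pics/scene0.png")
r=lambda a,w,h:cv2.resize(a,(w,h),interpolation=cv2.INTER_CUBIC)
a=r(t[150:250,125:235],440,400)      # x4
b=r(t[240:325,315:360],212,400) # x4.7
c=r(s[175:250,350:455],420,300)
cv2.imwrite("pics/z0.png",np.hstack([a,b]));
cv2.imwrite("pics/z1.png",r(s[175:250,350:455],735,525))
```

```text
(no output)
```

View pics/z0.png

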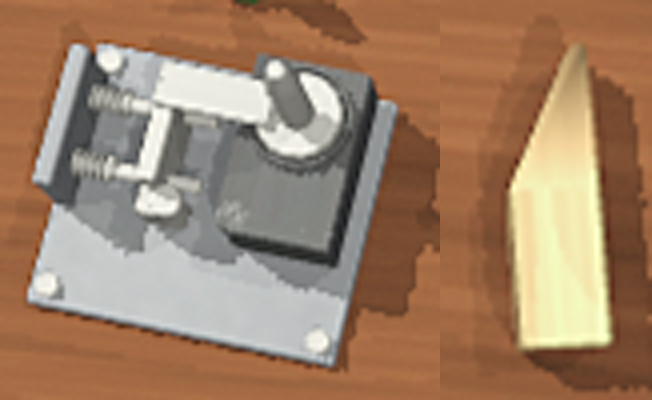

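The wedge's thin end is up (+x) with its straight flank to the right; the rack has its gap mouth at the bottom (zoom ~ (185,215)), with three plate corners and three block corners visible. Fit both poses from these corners.

```bash
cat > h.py <<'E'
from workcell import *
import numpy as np, cv2
def ray(px,c,z):
    f=210/np.tan(np.radians(c["vertical_fov"]/2));R,t=c["R"],c["t"]
    d=R.T@np.array([(px[0]-c["cx"])/f,(px[1]-c["cy"])/f,1]);o=-R.T@t
    return (o+d*(z-o[2])/d[2])[:2]
def fit(loc,w):
    loc,w=np.array(loc)/1e3,np.array(w);a=loc-loc.mean(0);b=w-w.mean(0)
    th=np.arctan2((a[:,0]*b[:,1]-a[:,1]*b[:,0]).sum(),(a*b).sum())
    R=np.array([[np.cos(th),-np.sin(th)],[np.sin(th),np.cos(th)]]);t=w.mean(0)-R@loc.mean(0)
    return t,th,R,np.round((loc@R.T+t-w)*1e3,1)
E
python3 - <<'E'
from h import *
c=calibration("top")
z=lambda u,v:(125+u/4-.4,150+v/4-.4)
y=lambda u,v:(315+(u-440)/4.71-.4,240+v/4.706-.4)
P=[((-95,-40),z(333,365),.008),((-95,125),z(30,300),.008),((50,-40),z(396,103),.008),((-45,-30),z(333,262),.048),((50,-30),z(376,75),.048),((-45,30),z(230,235),.048)]
t,th,R,e=fit([p[0] for p in P],[ray(p[1],c,p[2]) for p in P]);print("rack",t,th);print(e.tolist())
for n,p in dict(gap=(-.035,.04),home=(-.025,.048),sp=(.02,0)).items():print(n,t+R@p)
W=[((-62.5,18),y(520,347)),((-62.5,-18),y(611,347)),((2.5,18),y(510,188)),((62.5,-15),y(580,45))]
t,th,R,e=fit([p[0] for p in W],[ray(p[1],c,.034) for p in W]);print("wedge",t,th,e.tolist(),"grip",t+R@[-.042,0])
g=snapshot("top").astype(int);m=((g.min(2)>170)&(np.indices((420,560))[1]>275)&(np.indices((420,560))[1]<345)&(np.indices((420,560))[0]>160)&(np.indices((420,560))[0]<230)).astype(np.uint8)
q=cv2.minAreaRect(cv2.findNonZero(m));print("tray",q,ray(q[0],c,.01))
s=read_state();Rt=cv2.Rodrigues(s["tcp_rot"])[0];print(Rt.round(3),s["joint_pos"])
E
```

```text
rack [0.61485447 0.15170045] -0.10906150633191433
[[-1.3, -3.0], [-2.0, -0.5], [-0.8, -3.9], [4.1, 0.9], [-1.7, -0.3], [1.8, 6.8]]
gap [0.58441623 0.19527238]
home [0.59522758 0.2021364 ]
sp [0.63473564 0.14952354]
wedge [ 0.45826178 -0.14787121] 0.13856441255464516 [[0.0, -0.6], [1.3, 1.3], [-0.8, -0.7], [-0.5, -0.0]] grip [ 0.41666434 -0.15367231]
tray ((309.0310363769531, 195.1276092529297), (58.04879379272461, 55.557430267333984), 4.763641834259033) [ 0.63468208 -0.07440788]
[[-0.919  0.395 -0.001]
 [ 0.395  0.919 -0.001]
 [ 0.    -0.001 -1.   ]] [ 1.04400599e+00  2.76440240e-01  1.50581267e+00 -2.21148608e-05
  1.36068842e+00 -1.20991669e-01]
```

```bash
cat >> h.py <<'E'
def go(xyz,yaw):
    "yaw = desired object yaw, tool y along its y; prints turn first, then slide in the turned frame"
    s=read_state();R=cv2.Rodrigues(s["tcp_rot"])[0]
    cur=np.arctan2(R[1,1],R[0,1])-np.pi/2
    x=np.array([-np.cos(yaw),-np.sin(yaw),0]);y=np.array([-np.sin(yaw),np.cos(yaw),0]);T=np.c_[x,y,[0,0,-1]]
    full=cv2.Rodrigues(R.T@T)[0].ravel()
    print("clock",round(s["clock"],2),"pos",s["eef_pos"].round(4),"turn(tool rotvec)",full.round(4),"slide mm",(T.T@(np.array(xyz)-s["eef_pos"])*1e3).round(1))
E
python3 - <<'E'
from h import *
go([.50,.17,.30],-.109)
s=read_state();R=cv2.Rodrigues(s["tcp_rot"])[0];c=calibration("wrist")
print("cam in tool",R.T@(-c["R"].T@c["t"]-s["eef_pos"]),(c["R"]@R).round(3),c["vertical_fov"])
E
```

```text
clock 0.15 pos [0.2268 0.528  0.2158] turn(tool rotvec) [-0.0013 -0.0003 -0.2968] slide mm [-310.5 -326.1  -84.2]
cam in tool [ 0.06990881  0.00036788 -0.16877774] [[-0.001  1.     0.001]
 [-0.971 -0.001 -0.239]
 [-0.239 -0.001  0.971]] 65.70646984690485
```

Request:
servo_tool --slide '[[0, 0, 0], [0, 0, 0], [0, 0, 0], [-35, -37, -10], [-35, -37, -10], [-35, -37, -10], [-35, -37, -10], [-35, -37, -10], [-35, -37, -10], [-35, -37, -10], [-35, -37, -10], [-30, -30, -4]]' --rot '[[0, 0, -0.099], [0, 0, -0.099], [0, 0, -0.099], [0, 0, 0], [0, 0, 0], [0, 0, 0], [0, 0, 0], [0, 0, 0], [0, 0, 0], [0, 0, 0], [0, 0, 0], [0, 0, 0]]' --fingers '[1, 1, 1, 1, 1, 1, 1, 1, 1, 1, 1, 1]'

```text
clock: 1.15
eef_pos: [0.4515, 0.2337, 0.2856]
tcp_rot: [0.171, 3.136, 0.001]
contact_force: [0.2, 1.4, -0.3]
opening: 0.0938
gripper_force: 0.0
```

Request:
servo_tool --slide '[[0, 0, 0], [0, 0, 0]]' --rot '[[0, 0, 0], [0, 0, 0]]' --fingers '[1, 1]'

```text
clock: 1.32
eef_pos: [0.4518, 0.2337, 0.2844]
tcp_rot: [-0.178, -3.136, -0.0]
contact_force: [-0.5, 0.2, -0.8]
opening: 0.0942
gripper_force: 0.0
```

Run:
```python
from h import *
import pickle
c=calibration("wrist");im=snapshot("wrist")[...,::-1];cv2.imwrite("pics/w0.png",im);pickle.dump(c,open("w0.pkl","wb"))
f=210/np.tan(np.radians(c["vertical_fov"]/2))
for n,p in dict(sp=(.635,.15,.05)).items():
    q=c["R"]@p+c["t"];th=np.arccos(q[2]/np.linalg.norm(q));u=q[:2]/np.linalg.norm(q[:2])*th*f;print(n,u+[c["cx"],c["cy"]])
go([.5,.17,.3],-.109)
cv2.imwrite("pics/w0z.png",cv2.resize(im[0:270,160:480],(800,675),interpolation=2)[:600])
```

```text
sp [235.39790094 323.16939354]
clock 1.37 pos [0.4506 0.2349 0.2842] turn(tool rotvec) [ 0.0003 -0.0013 -0.002 ] slide mm [-56.1 -59.1 -15.8]
```

View pics/w0.png

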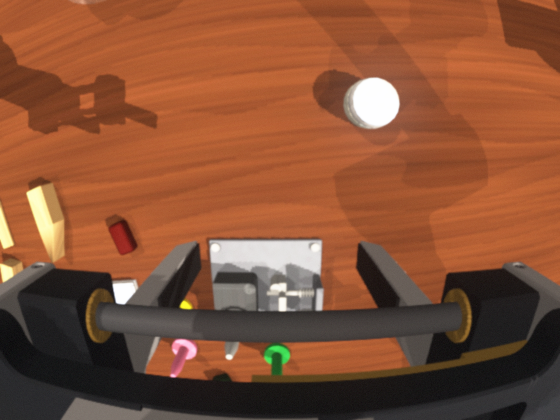

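Wrist view: rack plate's near edge at rows ~239 (columns 208–322), block's near edge about row 274, columns 215–257. Zoom on that.

Run:
```python
import cv2
im=cv2.imread("pics/w0.png");cv2.imwrite("pics/w0z.png",cv2.resize(im[232:314,200:330],(780,492),interpolation=2))
```

```text
(no output)
```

View pics/w0z.png

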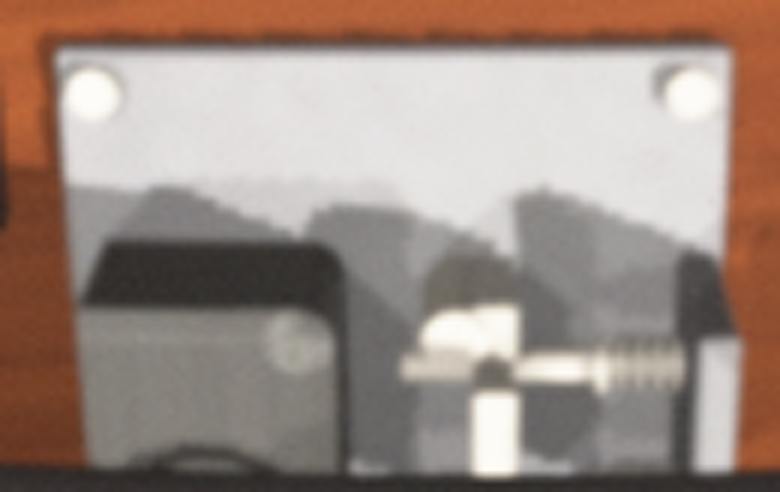

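```bash
cat >> h.py <<'E'
def wray(px,c,z):
    f=210/np.tan(np.radians(c["vertical_fov"]/2));u=np.array(px)-[c["cx"],c["cy"]];r=np.hypot(*u);a=r/f
    d=c["R"].T@np.r_[u/r*np.sin(a),np.cos(a)];o=-c["R"].T@c["t"]
    return (o+d*(z-o[2])/d[2])[:2]
E
python3 - <<'E'
from h import *
import pickle;c=pickle.load(open("w0.pkl","rb"))
z=lambda u,v:(200+u/6-.4,232+v/6-.4)
P=[((-95,-40),z(57,46),.008),((-95,125),z(731,46),.008),((-45,-30),z(82,306),.048),((-45,30),z(343,306),.048),((-45,-30),z(108,242),.008)]
t,th,R,e=fit([p[0] for p in P],[wray(p[1],c,p[2]) for p in P]);print("rack",t,th);print(e.tolist())
for n,p in dict(gap=(-.035,.04),home=(-.025,.048),sp=(.02,0)).items():print(n,t+R@p)
go([.4167,-.1537,.12],.1386)
go([.4167,-.1537,.12],.1386)
E
```

```text
rack [0.6151689  0.15444796] -0.10359541600784314
[[0.8, -0.4], [-0.4, 1.2], [0.1, -0.3], [0.6, -1.4], [-1.0, 0.8]]
gap [0.58449295 0.19785287]
home [0.59526662 0.20477588]
sp [0.63506167 0.15237976]
clock 1.37 pos [0.4506 0.2349 0.2842] turn(tool rotvec) [ 0.0005 -0.0013 -0.2496] slide mm [  87.3 -380.2  164.2]
clock 1.37 pos [0.4506 0.2349 0.2842] turn(tool rotvec) [ 0.0005 -0.0013 -0.2496] slide mm [  87.3 -380.2  164.2]
```

Request:
servo_tool --slide '[[0, 0, 0], [0, 0, 0], [9, -38, 8], [9, -38, 8], [9, -38, 8], [9, -38, 8], [9, -38, 8], [9, -38, 8], [9, -38, 8], [8, -38, 8], [8, -38, 8], [8, -38, 8]]' --rot '[[0, 0, -0.125], [0, 0, -0.125], [0, 0, 0], [0, 0, 0], [0, 0, 0], [0, 0, 0], [0, 0, 0], [0, 0, 0], [0, 0, 0], [0, 0, 0], [0, 0, 0], [0, 0, 0]]' --fingers '[1, 1, 1, 1, 1, 1, 1, 1, 1, 1, 1, 1]'

```text
clock: 2.37
eef_pos: [0.4175, -0.1527, 0.2041]
tcp_rot: [-0.226, 3.133, 0.002]
contact_force: [-0.0, 0.6, -0.1]
opening: 0.0939
gripper_force: 0.0
```

Request:
servo_tool --slide '[[0, 0, 0], [0, 0, 0], [0, 0, 0]]' --rot '[[0, 0, 0], [0, 0, 0], [0, 0, 0]]' --fingers '[1, 1, 1]'

```text
clock: 2.62
eef_pos: [0.4179, -0.1513, 0.2044]
tcp_rot: [0.223, -3.133, -0.003]
contact_force: [0.5, -0.7, -0.4]
opening: 0.0941
gripper_force: 0.0
```

Run:
```python
from h import *
import pickle
c=calibration("wrist");im=snapshot("wrist")[...,::-1];cv2.imwrite("pics/w1.png",im);pickle.dump(c,open("w1.pkl","wb"))
go([.4167,-.1537,.12],.1386)
```

```text
clock 2.67 pos [ 0.4181 -0.151   0.2046] turn(tool rotvec) [0.0013 0.0001 0.0048] slide mm [ 1.7 -2.5 84.6]
```

View pics/w1.png

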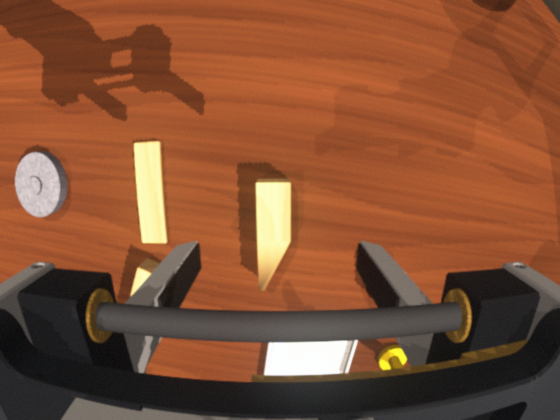

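Wedge seen with straight flank on the left (col ~258), thick-end top corners about (257,184),(291,184), slope start (291,241), tip (263,290).

Run:
```python
from h import *
import pickle;c=pickle.load(open("w1.pkl","rb"))
im=cv2.imread("pics/w1.png").astype(int)
m=(im[...,1]>120)&(im[...,2]>150);
for r in (183,190,200,210,220,230,250,270):
    k=np.where(m[r,240:310])[0]+240;print(r,k.min(),k.max(),wray((k.min(),r),c,.034).round(4),wray((k.max()+1,r),c,.034).round(4))
k=np.where(m[170:300,275])[0]+170;print(k.min(),im[176:190,275].tolist())
W=[((-62.5,18),(291.5,184)),((-62.5,-18),(257,184)),((2.5,18),(291,241))]
t,th,R,e=fit([p[0] for p in W],[wray(p[1],c,.034) for p in W]);print("wedge",t,th,e.tolist(),"grip",t+R@[-.042,0])
go(np.r_[t+R@[-.042,0],.019],th)
```

```text
183 255 290 [ 0.4003 -0.1777] [ 0.395  -0.1402]
190 255 290 [ 0.4077 -0.1768] [ 0.4024 -0.1391]
200 256 290 [ 0.4183 -0.1743] [ 0.413  -0.1375]
210 256 290 [ 0.4291 -0.173 ] [ 0.4238 -0.1358]
220 256 290 [ 0.4401 -0.1716] [ 0.4348 -0.1342]
230 256 290 [ 0.4512 -0.1702] [ 0.4459 -0.1325]
250 257 286 [ 0.4741 -0.1663] [ 0.4693 -0.1334]
270 258 275 [ 0.4979 -0.1622] [ 0.495  -0.1421]
181 [[34, 62, 109], [34, 65, 111], [47, 82, 125], [62, 107, 149], [73, 120, 162], [82, 143, 175], [131, 215, 228], [187, 251, 252], [199, 253, 253], [197, 253, 253], [198, 253, 253], [197, 253, 253], [199, 253, 253], [200, 253, 253]]
wedge [ 0.45971513 -0.14832911] 0.15061971815385908 [[-0.7, -0.4], [-0.4, -0.0], [1.2, 0.4]] grip [ 0.41819064 -0.15463124]
clock 2.67 pos [ 0.4181 -0.151   0.2046] turn(tool rotvec) [ 0.0013  0.0001 -0.0072] slide mm [  0.4  -3.6 185.6]
```

Request:
servo_tool --slide '[[0, -1.8, 30], [0, -1.8, 35], [0, 0, 40], [0, 0, 40], [0, 0, 28], [0, 0, 13], [0, 0, 0], [0, 0, 0], [0, 0, 0], [0, 0, 0], [0, 0, 0]]' --rot '[[0, 0, -0.008], [0, 0, 0], [0, 0, 0], [0, 0, 0], [0, 0, 0], [0, 0, 0], [0, 0, 0], [0, 0, 0], [0, 0, 0], [0, 0, 0], [0, 0, 0]]' --fingers '[1, 1, 1, 1, 1, 1, 1, 0, 0, 0, 0]' --newtons 45

```text
clock: 3.58
eef_pos: [0.4197, -0.1569, 0.0199]
tcp_rot: [-0.235, 3.13, -0.003]
contact_force: [0.1, 0.3, 0.5]
opening: 0.0706
gripper_force: 0.0
```

Request:
servo_tool --slide '[[0, 0, 0], [0, 0, 0], [0, 0, 0], [0, 0, 0], [0, 0, 0], [0, 0, 0]]' --rot '[[0, 0, 0], [0, 0, 0], [0, 0, 0], [0, 0, 0], [0, 0, 0], [0, 0, 0]]' --fingers '[0, 0, 0, 0, 0, 0]'

```text
clock: 4.08
eef_pos: [0.4185, -0.1567, 0.0186]
tcp_rot: [-0.234, 3.133, 0.0]
contact_force: [0.0, -0.0, 2.0]
opening: 0.0353
gripper_force: 45.0
```

```bash
cat >> h.py <<'E'
RT=np.array([.6152,.1544]);RY=-.1045;c_,s_=np.cos(RY),np.sin(RY);RR=np.array([[c_,-s_],[s_,c_]])
def gor(x,y,z): go(np.r_[RT+RR@[x/1e3,y/1e3],z/1e3],RY)
E
python3 - <<'E'
from h import *
gor(-126,50,120);s=read_state();d=RR.T@(s["eef_pos"][:2]-RT);print(d)
E
```

```text
clock 4.08 pos [ 0.4185 -0.1567  0.0186] turn(tool rotvec) [1.000e-04 0.000e+00 2.535e-01] slide mm [ -37.2  379.9 -101.4]
[-0.16322024 -0.3299265 ]
```

Request:
servo_tool --slide '[[0, 0, -25], [0, 0, -38], [0, 0, -38], [-4, 38, 0], [-4, 38, 0], [-4, 38, 0], [-4, 38, 0], [-4, 38, 0], [-4, 38, 0], [-4, 38, 0], [-4, 38, 0], [-3, 38, 0]]' --rot '[[0, 0, 0.0845], [0, 0, 0.0845], [0, 0, 0.0845], [0, 0, 0], [0, 0, 0], [0, 0, 0], [0, 0, 0], [0, 0, 0], [0, 0, 0], [0, 0, 0], [0, 0, 0], [0, 0, 0]]' --fingers '[0, 0, 0, 0, 0, 0, 0, 0, 0, 0, 0, 0]'

```text
clock: 5.08
eef_pos: [0.4888, 0.1817, 0.1193]
tcp_rot: [-0.163, -3.137, 0.0]
contact_force: [1.8, -0.0, -0.5]
opening: 0.0356
gripper_force: 45.0
```

Request:
servo_tool --slide '[[-2, 22, 0], [0, 14, 0], [0, 0, 0], [0, 0, 0], [0, 0, 0]]' --rot '[[0, 0, 0], [0, 0, 0], [0, 0, 0], [0, 0, 0], [0, 0, 0]]' --fingers '[0, 0, 0, 0, 0]'

```text
clock: 5.5
eef_pos: [0.494, 0.214, 0.1193]
tcp_rot: [-0.165, -3.136, 0.002]
contact_force: [0.2, -0.6, -1.0]
opening: 0.0359
gripper_force: 45.0
```

Run:
```python
from h import *
gor(-126,50,28)
im=snapshot("wrist")[...,::-1];t=snapshot("top")[...,::-1];sc=snapshot("scene")[...,::-1]
cv2.imwrite("pics/m1.png",np.hstack([cv2.resize(t[150:270,100:240],(420,360),interpolation=2),cv2.resize(sc[165:265,340:460],(380,360),interpolation=2)]))
```

```text
clock 5.5 pos [0.494  0.214  0.1193] turn(tool rotvec) [-0.0014 -0.0011 -0.0004] slide mm [-0.8  3.4 91.3]
```

View pics/m1.png

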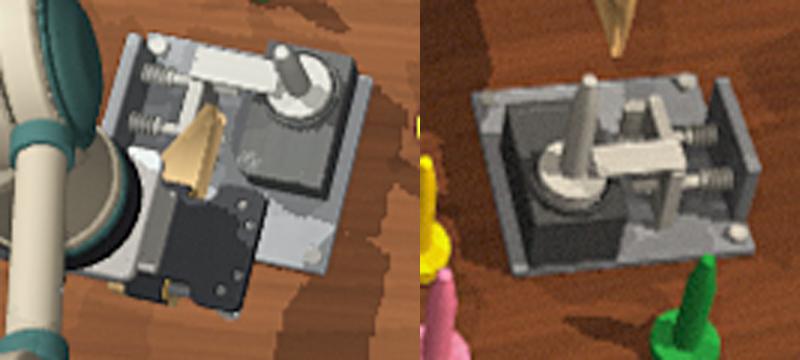

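The top view shows the wedge's tip over the gap mouth, between block and keeper. Lower it.

Request:
servo_tool --slide '[[-1, 3, 20], [0, 0, 25], [0, 0, 20], [0, 0, 12], [0, 0, 8], [0, 0, 4], [0, 0, 0], [0, 0, 0]]' --rot '[[0, 0, 0], [0, 0, 0], [0, 0, 0], [0, 0, 0], [0, 0, 0], [0, 0, 0], [0, 0, 0], [0, 0, 0]]' --fingers '[0, 0, 0, 0, 0, 0, 0, 0]'

```text
clock: 6.32
eef_pos: [0.4966, 0.2181, 0.0312]
tcp_rot: [0.165, 3.136, 0.001]
contact_force: [0.2, 0.2, -0.4]
opening: 0.0359
gripper_force: 45.0
```

Run:
```python
from h import *
gor(-126,50,27.5)
w=snapshot("wrist")[...,::-1];t=snapshot("top")[...,::-1]
cv2.imwrite("pics/m2.png",np.hstack([cv2.resize(t[150:270,100:240],(400,343),interpolation=2),cv2.resize(w[200:320,210:350],(400,343),interpolation=2)]))
```

```text
clock 6.32 pos [0.4966 0.2181 0.0312] turn(tool rotvec) [ 0.0005  0.0011 -0.0003] slide mm [ 1.4 -1.   3.7]
```

View pics/m2.png

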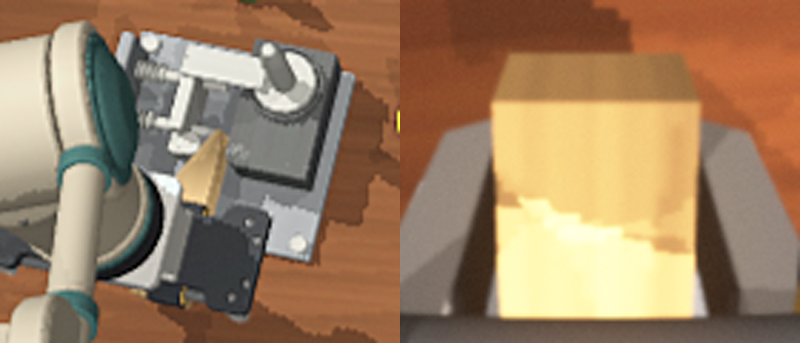

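The tip sits in the gap, between the block's rounded corner and the roller. Down 3 mm, then push.

Request:
servo_tool --slide '[[0, 0, 3], [0, 0, 0], [-4, -0.5, 0], [-4, -0.5, 0], [-4, 0, 0], [-4, 0, 0], [-4, 0, 0], [0, 0, 0]]' --rot '[[0, 0, 0], [0, 0, 0], [0, 0, 0], [0, 0, 0], [0, 0, 0], [0, 0, 0], [0, 0, 0], [0, 0, 0]]' --fingers '[0, 0, 0, 0, 0, 0, 0, 0]' --newtons 55

```text
clock: 7.08
eef_pos: [0.5087, 0.2138, 0.0271]
tcp_rot: [-0.165, -3.122, 0.005]
contact_force: [-12.8, -2.2, 9.4]
opening: 0.0356
gripper_force: 55.0
```

Request:
servo_tool --slide '[[-4, 0, 0], [-4, 0, 0], [-4, 0, 0], [-4, 0, 0], [-4, 0, 0], [0, 0, 0], [0, 0, 0]]' --rot '[[0, 0, 0], [0, 0, 0], [0, 0, 0], [0, 0, 0], [0, 0, 0], [0, 0, 0], [0, 0, 0]]' --fingers '[0, 0, 0, 0, 0, 0, 0]'

```text
clock: 7.67
eef_pos: [0.5252, 0.211, 0.0272]
tcp_rot: [-0.164, -3.117, 0.009]
contact_force: [-18.0, -3.8, 15.5]
opening: 0.0353
gripper_force: 55.0
```

```bash
python3 -c "
from h import *
gor(-67,48,28);print(read_state()['contact_force'],read_state()['wrist_torque'])"
```

```text
clock 7.67 pos [0.5252 0.211  0.0272] turn(tool rotvec) [-0.0066 -0.0202 -0.0005] slide mm [-28.4   1.1  -0.8]
[-18.04237641  -3.7685041   15.50914269] [-0.55426562  3.03842145 -0.15489181]
```

Request:
servo_tool --slide '[[-1, 0, -1.2], [-3, 0, -0.5], [-3, 0, 0], [-3, 0, 0], [-3, 0, 0], [0, 0, 0]]' --rot '[[0, 0, 0], [0, 0, 0], [0, 0, 0], [0, 0, 0], [0, 0, 0], [0, 0, 0]]' --fingers '[0, 0, 0, 0, 0, 0]'

```text
clock: 8.17
eef_pos: [0.5375, 0.2092, 0.0274]
tcp_rot: [-0.163, -3.115, 0.01]
contact_force: [-17.0, -4.4, 7.0]
opening: 0.0353
gripper_force: 55.0
```

```bash
python3 -c "
from h import *
gor(-67,48,28);print(read_state()['contact_force'],read_state()['wrist_torque'])"
```

```text
clock 8.17 pos [0.5375 0.2092 0.0274] turn(tool rotvec) [-0.0078 -0.0222  0.0001] slide mm [-16.    1.6  -0.6]
[-17.02755311  -4.40948515   7.00117314] [-0.69350042  2.77977682 -0.16135675]
```

Request:
servo_tool --slide '[[-3, 0, -0.3], [-3, 0, 0], [-3, 0, 0], [-3, 0, 0], [-3, 0, 0], [-1.5, 0, 0], [0, 0, 0], [0, 0, 0]]' --rot '[[0, 0, 0], [0, 0, 0], [0, 0, 0], [0, 0, 0], [0, 0, 0], [0, 0, 0], [0, 0, 0], [0, 0, 0]]' --fingers '[0, 0, 0, 0, 0, 0, 0, 0]'

```text
clock: 8.83
eef_pos: [0.5616, 0.2067, 0.028]
tcp_rot: [-0.162, -3.129, 0.01]
contact_force: [-4.5, -7.0, -2.5]
opening: 0.0359
gripper_force: 55.0
```

```bash
python3 -c "
from h import *
gor(-67,48,28);print(read_state()['contact_force'],read_state()['wrist_torque'])
w=snapshot('wrist')[...,::-1];t=snapshot('top')[...,::-1];s=snapshot('scene')[...,::-1]
cv2.imwrite('pics/m3.png',np.hstack([cv2.resize(t[150:270,100:240],(400,343),interpolation=2),cv2.resize(s[165:265,340:460],(400,343),interpolation=2)]))
"
```

```text
clock 8.83 pos [0.5616 0.2067 0.028 ] turn(tool rotvec) [-0.0069 -0.0076  0.0012] slide mm [8.2 1.6 0. ]
[-4.50413379 -6.97415939 -2.53589653] [-1.30759131  0.9092305  -0.16039155]
```

View pics/m3.png

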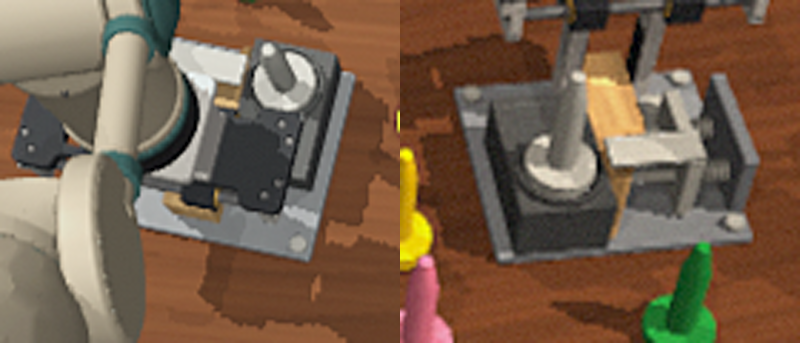

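The wedge is home (tongue clear of the flange, 8 mm past nominal). Draw it back 6 mm, relax the sideways load, and release with a partial opening.

Request:
servo_tool --slide '[[3, 0, 0], [3, 0, 0], [0, 0, 0], [0, 0, 0], [0, 0, 0]]' --rot '[[0, 0, 0], [0, 0, 0], [0, 0, 0], [0, 0, 0], [0, 0, 0]]' --fingers '[0, 0, 0, 0, 0]'

```text
clock: 9.4
eef_pos: [0.5603, 0.2075, 0.0291]
tcp_rot: [0.162, 3.136, -0.008]
contact_force: [2.1, -8.0, -2.8]
opening: 0.0358
gripper_force: 55.0
```

```bash
python3 -c "
from h import *
gor(-67,48,28);print(read_state()['contact_force'],read_state()['wrist_torque'])"
```

```text
clock 9.4 pos [0.5603 0.2075 0.0291] turn(tool rotvec) [-0.0051  0.0016  0.0011] slide mm [6.9 1.  1.1]
[ 2.08190977 -8.02511625 -2.82977619] [-1.52092699 -0.22449475 -0.29065823]
```

Request:
servo_tool --slide '[[0, 0, 0], [0, 0, 0], [0, 0, 0], [0, 0, 0], [0, 0, 0], [0, 0, 0], [0, 0, 0], [0, 0, 0]]' --rot '[[0, 0, 0], [0, 0, 0], [0, 0, 0], [0, 0, 0], [0, 0, 0], [0, 0, 0], [0, 0, 0], [0, 0, 0]]' --fingers '[0.62, 0.62, 0.62, 0.62, 0.62, 0.62, 0.62, 0.62]'

```text
clock: 10.07
eef_pos: [0.559, 0.2109, 0.0297]
tcp_rot: [0.163, 3.137, 0.0]
contact_force: [-0.3, 0.7, -0.0]
opening: 0.0583
gripper_force: 0.0
```

Request:
servo_tool --slide '[[3, 0, -15], [3, 0, -30], [3, 0, -40], [3, 0, -40], [0, 0, -40], [0, 0, -25], [0, 0, 0], [0, 0, 0]]' --rot '[[0, 0, 0], [0, 0, 0], [0, 0, 0], [0, 0, 0], [0, 0, 0], [0, 0, 0], [0, 0, 0], [0, 0, 0]]' --fingers '[0.62, 0.62, 0.62, 0.62, 0.62, 0.62, 0.62, 0.62]'

```text
clock: 10.73
eef_pos: [0.5478, 0.2123, 0.2214]
tcp_rot: [0.163, 3.133, 0.002]
contact_force: [-0.0, -0.1, 0.4]
opening: 0.0584
gripper_force: 0.0
```

```bash
python3 -c "
from h import *
import pickle
gor(20,0,200)
pickle.dump(calibration('wrist'),open('w2.pkl','wb'))
w=snapshot('wrist')[...,::-1];t=snapshot('top')[...,::-1];s=snapshot('scene')[...,::-1]
cv2.imwrite('pics/s3.png',s);cv2.imwrite('pics/w3.png',w)
cv2.imwrite('pics/m4.png',np.hstack([w[150:420,180:380][:,:,:].repeat(2,0).repeat(2,1)[:500],cv2.resize(s[165:265,340:460],(400,500),interpolation=2)]))
"
```

```text
clock 10.73 pos [0.5478 0.2123 0.2214] turn(tool rotvec) [0.0015 0.0038 0.0003] slide mm [-93.1 -50.5  21.4]
```

View pics/m4.png

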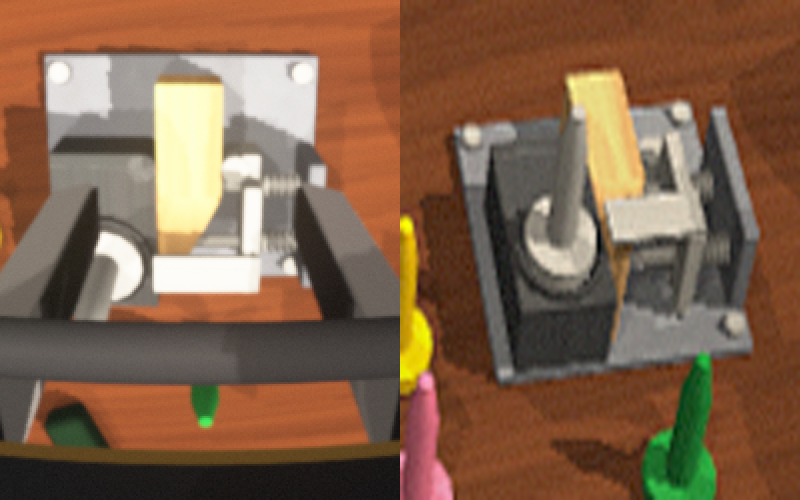

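Wedge sits flush on the block, tongue is clear, spindle still on the rack (flange centre about (389,212) in scene, (200,178) in top).

```bash
python3 -c "
from h import *
a=ray((200.1,178.3),calibration('top'),.058);b=ray((389.2,212),calibration('scene'),.058)
print(a,b,RR.T@(a-RT),RR.T@(b-RT))
gor(20,0,200)
"
```

```text
[0.63519148 0.14995896] [0.6393369  0.15305655] [ 0.02034567 -0.0023315 ] [0.02414537 0.0011816 ]
clock 10.88 pos [0.5459 0.2117 0.2177] turn(tool rotvec) [-0.0012 -0.0034  0.0002] slide mm [-94.9 -49.7  17.7]
```

Request:
servo_tool --slide '[[-30, -15, 0], [-33, -18, 0], [-33, -17, 0], [0, 0, 20], [0, 0, 35], [0, 0, 38], [0, 0, 28], [0, 0, 12], [0, 0, 0], [0, 0, 0]]' --rot '[[0, 0, 0], [0, 0, 0], [0, 0, 0], [0, 0, 0], [0, 0, 0], [0, 0, 0], [0, 0, 0], [0, 0, 0], [0, 0, 0], [0, 0, 0]]' --fingers '[0.62, 0.62, 0.62, 0.62, 0.62, 0.62, 0.62, 0.62, 0.62, 0.62]' --newtons 30

```text
clock: 11.72
eef_pos: [0.6361, 0.152, 0.0843]
tcp_rot: [-0.164, -3.133, 0.001]
contact_force: [-0.1, -0.1, 0.2]
opening: 0.0584
gripper_force: 0.0
```

```bash
python3 -c "
from h import *
gor(21,-.5,84)
"
```

```text
clock 11.72 pos [0.6361 0.152  0.0843] turn(tool rotvec) [-0.001  -0.0044  0.0001] slide mm [-0.  -0.3  0.3]
```

Request:
servo_tool --slide '[[0, 0, 0], [0, 0, 0], [0, 0, 0], [0, 0, 0], [0, 0, 0], [0, 0, 0], [0, 0, 0], [0, 0, 0], [0, 0, 0], [0, 0, 0]]' --rot '[[0, 0, 0], [0, 0, 0], [0, 0, 0], [0, 0, 0], [0, 0, 0], [0, 0, 0], [0, 0, 0], [0, 0, 0], [0, 0, 0], [0, 0, 0]]' --fingers '[0, 0, 0, 0, 0, 0, 0, 0, 0, 0]'

```text
clock: 12.55
eef_pos: [0.6375, 0.1516, 0.0871]
tcp_rot: [0.164, 3.137, -0.001]
contact_force: [-0.2, -3.6, 4.7]
opening: 0.0176
gripper_force: 30.0
```

Request:
servo_tool --slide '[[0, 0, -3], [0, 0, -6], [0, 0, -10], [0, 0, -15], [0, 0, -20], [0, 0, -20], [0, 0, -10], [0, 0, 0], [0, 0, 0]]' --rot '[[0, 0, 0], [0, 0, 0], [0, 0, 0], [0, 0, 0], [0, 0, 0], [0, 0, 0], [0, 0, 0], [0, 0, 0], [0, 0, 0]]' --fingers '[0, 0, 0, 0, 0, 0, 0, 0, 0]'

```text
clock: 13.3
eef_pos: [0.6374, 0.1525, 0.171]
tcp_rot: [0.164, 3.136, 0.001]
contact_force: [0.2, -0.3, -3.0]
opening: 0.0171
gripper_force: 30.0
```

```bash
python3 -c "
from h import *
go([.635,-.074,.14],RY)
t=snapshot('top')[...,::-1];s=snapshot('scene')[...,::-1]
cv2.imwrite('pics/m5.png',np.hstack([cv2.resize(t[130:270,100:350],(400,343),interpolation=2),cv2.resize(s[145:265,320:460],(400,343),interpolation=2)]))
"
```

```text
clock 13.3 pos [0.6374 0.1525 0.171 ] turn(tool rotvec) [0.0006 0.0008 0.0003] slide mm [ -21.2 -225.5   31. ]
```

View pics/m5.png

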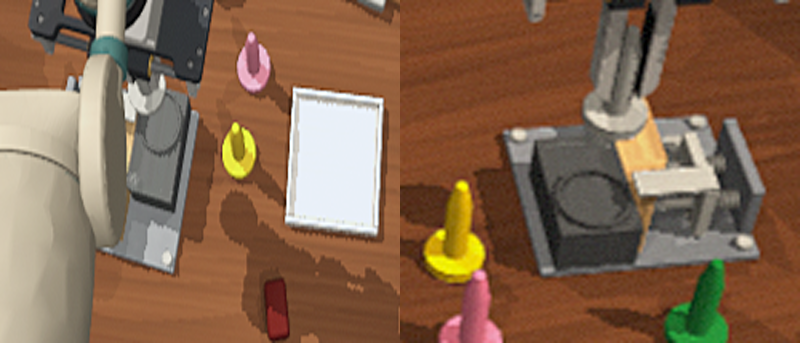

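Spindle is lifted and upright, keeper still held by the wedge. Carry to the tray.

Request:
servo_tool --slide '[[-1, -12, 0], [-3, -26, 0], [-3, -32, 0], [-3, -34, 0], [-3, -34, 0], [-3, -34, 0], [-3, -28, 0], [-2, -18, 0], [0, -8, 0], [0, 0, 0], [0, 0, 0], [0, 0, 0]]' --rot '[[0, 0, 0], [0, 0, 0], [0, 0, 0], [0, 0, 0], [0, 0, 0], [0, 0, 0], [0, 0, 0], [0, 0, 0], [0, 0, 0], [0, 0, 0], [0, 0, 0], [0, 0, 0]]' --fingers '[0, 0, 0, 0, 0, 0, 0, 0, 0, 0, 0, 0]'

```text
clock: 14.4
eef_pos: [0.6344, -0.0735, 0.1702]
tcp_rot: [-0.162, -3.137, -0.002]
contact_force: [0.7, 0.3, -2.9]
opening: 0.0177
gripper_force: 30.0
```

Request:
servo_tool --slide '[[0, 0, 12], [0, 0, 25], [0, 0, 28], [0, 0, 25], [0, 0, 14], [0, 0, 8], [0, 0, 5], [0, 0, 0], [0, 0, 0]]' --rot '[[0, 0, 0], [0, 0, 0], [0, 0, 0], [0, 0, 0], [0, 0, 0], [0, 0, 0], [0, 0, 0], [0, 0, 0], [0, 0, 0]]' --fingers '[0, 0, 0, 0, 0, 0, 0, 0, 0]'

```text
clock: 15.15
eef_pos: [0.6355, -0.0743, 0.0544]
tcp_rot: [0.162, 3.136, -0.0]
contact_force: [0.0, -0.0, -2.3]
opening: 0.0174
gripper_force: 30.0
```

```bash
python3 -c "
from h import *
go([.635,-.074,.044],RY);print(read_state()['contact_force'])
"
```

```text
clock 15.15 pos [ 0.6355 -0.0743  0.0544] turn(tool rotvec) [-0.      0.0016  0.001 ] slide mm [ 0.5  0.2 10.4]
[ 0.02992658 -0.01449657 -2.30984486]
```

Request:
servo_tool --slide '[[0, 0, 2], [0, 0, 2], [0, 0, 2], [0, 0, 1], [0, 0, 0], [0, 0, 0]]' --rot '[[0, 0, 0], [0, 0, 0], [0, 0, 0], [0, 0, 0], [0, 0, 0], [0, 0, 0]]' --fingers '[0, 0, 0, 0, 0, 0]'

```text
clock: 15.65
eef_pos: [0.6347, -0.0748, 0.0466]
tcp_rot: [0.164, 3.137, 0.0]
contact_force: [0.2, -0.2, -2.7]
opening: 0.0174
gripper_force: 30.0
```

Request:
servo_tool --slide '[[0, 0, 1], [0, 0, 1], [0, 0, 0], [0, 0, 0]]' --rot '[[0, 0, 0], [0, 0, 0], [0, 0, 0], [0, 0, 0]]' --fingers '[0, 0, 0, 0]'

```text
clock: 15.98
eef_pos: [0.6346, -0.0747, 0.0445]
tcp_rot: [-0.164, -3.137, -0.0]
contact_force: [0.7, -0.3, -2.8]
opening: 0.0174
gripper_force: 30.0
```

Request:
servo_tool --slide '[[0, 0, 1], [0, 0, 0.7], [0, 0, 0], [0, 0, 0]]' --rot '[[0, 0, 0], [0, 0, 0], [0, 0, 0], [0, 0, 0]]' --fingers '[0, 0, 0, 0]'

```text
clock: 16.32
eef_pos: [0.6349, -0.0748, 0.0441]
tcp_rot: [0.164, 3.136, -0.0]
contact_force: [-1.8, -0.0, 5.2]
opening: 0.0176
gripper_force: 30.0
```

Request:
servo_tool --slide '[[0, 0, 0.7], [0, 0, 0.7], [0, 0, 0], [0, 0, 0]]' --rot '[[0, 0, 0], [0, 0, 0], [0, 0, 0], [0, 0, 0]]' --fingers '[0, 0, 0, 0]'

```text
clock: 16.65
eef_pos: [0.6349, -0.0749, 0.044]
tcp_rot: [0.164, 3.136, -0.001]
contact_force: [-3.7, 0.1, 12.1]
opening: 0.0176
gripper_force: 30.0
```

Floor touched; relax the pressure and let go.

Request:
servo_tool --slide '[[0, 0, -0.9], [0, 0, -0.7], [0, 0, 0], [0, 0, 0], [0, 0, 0], [0, 0, 0], [0, 0, 0], [0, 0, 0], [0, 0, 0], [0, 0, 0]]' --rot '[[0, 0, 0], [0, 0, 0], [0, 0, 0], [0, 0, 0], [0, 0, 0], [0, 0, 0], [0, 0, 0], [0, 0, 0], [0, 0, 0], [0, 0, 0]]' --fingers '[0, 0, 0, 0.3, 0.6, 0.6, 0.6, 0.6, 0.6, 0.6]'

```text
clock: 17.48
eef_pos: [0.6347, -0.0747, 0.0429]
tcp_rot: [-0.164, -3.137, -0.0]
contact_force: [0.1, 0.6, -0.6]
opening: 0.0561
gripper_force: 0.0
```

Request:
servo_tool --slide '[[0, 0, -15], [0, 0, -30], [0, 0, -35], [0, 0, -35], [0, 0, -30], [0, 0, -15], [30, 0, 0], [30, 0, 0], [30, 0, 0], [20, 0, 0], [0, 0, 0], [0, 0, 0]]' --rot '[[0, 0, 0], [0, 0, 0], [0, 0, 0], [0, 0, 0], [0, 0, 0], [0, 0, 0], [0, 0, 0], [0, 0, 0], [0, 0, 0], [0, 0, 0], [0, 0, 0], [0, 0, 0]]' --fingers '[0.6, 0.6, 0.6, 0.6, 0.6, 0.6, 0.6, 0.6, 0.6, 0.6, 0.6, 0.6]'

```text
clock: 18.48
eef_pos: [0.525, -0.0632, 0.2037]
tcp_rot: [0.164, 3.136, -0.0]
contact_force: [0.1, -0.1, -0.1]
opening: 0.0561
gripper_force: 0.0
```

```bash
python3 -c "
from h import *
s=snapshot('scene')[...,::-1]
cv2.imwrite('pics/m6.png',cv2.resize(s[145:295,230:460],(782,510),interpolation=2))
"
```

```text
(no output)
```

View pics/m6.png

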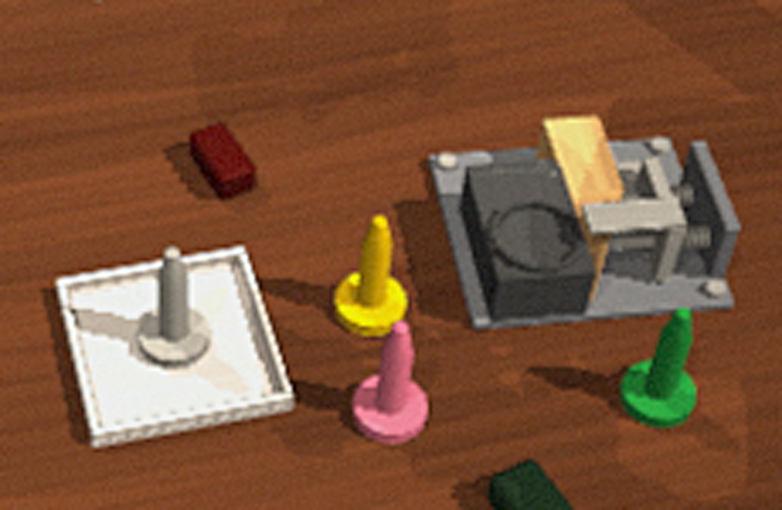

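The spindle stands upright near the tray's middle, and the wedge is still holding the keeper back. Hand in.

```bash
python3 -c "
from workcell import *
print(close_job())"
```

```text
the job is handed in; nothing more can be done
None
```

I handed the job in at about 18.5 s: the last picture shows the spindle upright near the middle of the tray and the wedge, let go, still holding the keeper back. The judge returned no verdict.

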